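# Turn a closed chip tray over on its sloped bench stand

## Robot

A 6-joint arm with a two-finger parallel gripper is mounted at the origin on the work surface. World frame = base frame: x ahead of the robot, y to its left, z up, the work surface at z = 0. Lengths are in m, angles in rad, forces in N, time in s.
With the tool pointing down it reaches from about 0.375 to 0.9 m from the base axis. Payload 3.1 kg.
Tool frame: the origin (TCP) lies at the very end of the fingers, on their centre line; the grasp point (between the pads) lies 19 mm behind it (manip.pinch_z is the distance from the TCP to the grasp point, in m); z points along the fingers, y is the line along which they close (so a half turn about z gives the same grasp; the last joint's range is limited). The gripper opens to 85 mm and grips with 20 to 120 N. Pads are 22 mm wide; open, the fingers measure 114 mm over their backs; the gripper's body (76 mm by 85 mm) begins 54 mm behind the grasp point. The pads swing forward as they close: fully open they stand 13 mm farther back than shut.
Start: joints at [-1.411, 0.527, 1.433, -0, 1.181, -0.178], TCP at [0.207, -0.59, 0.231] pointing down, gripper open.
Joint ranges: [-3.08, 3.08], [-0.75, 2.2], [0.22, 2.44], [-1.43, 4.57], [0, 2.65], [-2.85, 2.85]. Speed limits (rad/s): [2.79, 2.79, 3.14, 3.14, 3.14, 3.14].

## Interface

Orientations are given as a unit quaternion [x, y, z, w].
In Python, from station import manip gives the robot as it stands.
- The arm moves only by the tool servo_tool, never from a script. Its argument "commands" is one flat list of numbers, 7 for each row, row after row: the shift along the tool's x, y, z each as a share of 500 mm, from -1 to 1, then the turn, a rotation vector about the tool's x, y, z each as a share of 360 degrees, from -1 to 1, then the opening, from -1 (shut) to 1 (fully open). In form: [dx, dy, dz, rx, ry, rz, claw, dx, dy, dz, rx, ry, rz, claw, ...]. A call has 1 to 12 rows; each row shifts and turns the commanded pose from where the row before left it, along the tool's axes as they then stand; what a row does not reach is not made up. A row lasts 1/12 s, in which the tool goes at most 41.7 mm and 7.16 degrees, less where a joint would pass 70% of its speed; a pose out of reach is approached as far as the arm can. A call with a number of a shift or a turn outside -1 to 1 is refused whole. A call with a gripper value outside its range is refused whole. The fingers move at their own pace and stop on an object; "force" is the grip in N (left out, the last holds). Time passes only in rows, so rows that do not move let the fingers close. It gives the time, the measured TCP pose, the force, the opening and the grip force at its end, in the units of the state.
- manip.sense(): the state, without advancing time (a new reading comes with each control period).
- manip.snapshot(name): name is "scene" or "top" or "wrist"; returns a dict with "img" (420x560x3 uint8, red, green, blue), "mtx" (3x3 intrinsics, pixels), "distortion" ([k1, k2, p1, p2, k3] as OpenCV has them; the pictures are not rectified), "world_to_cam" (4x4, takes a point from world to camera coordinates). Camera axes: x right, y up, looking along -z (the intrinsics and any distortion apply to the point x, -y, -z); pixel columns grow to the right and rows downward; lengths in m; the calibration is good to about 2 mm. A picture is of the moment at which its call begins. There is no depth.
- manip.sign_off(): hands the job in; it is judged then, once.
Trained networks look in a picture, given as the dict that the camera call returned (one of the last four; its "shot" number tells which), for a name from the list of things; names that differ only in an ending like _2 or _b are one class to them, and where a whole thing is asked for, a point or a joint stands for the part that bears it (a point fixed in the world has none). Each returns a list of dicts, best first, with "conf" (0 to 1); they miss things now and then, are a little off and sometimes report something else, mostly with a low value. They report only what shows in the picture. A call takes as long as a camera call. They do not tell look-alikes from the thing itself.
- manip.look_for(picture, query): "box" ([left, top, width, height] in pixels, round what is visible of it).
- manip.silhouettes(picture, query): "pixels" (420x560 bool, what is visible of it) and "box" ([left, top, width, height] in pixels, round what is visible of it).
The state is a dict: "t": time; "q": joint angles; "qd": joint speeds; "tau": joint torques, N m; "tcp_pos": TCP position; "tool_rot": TCP orientation; "force": force on the tool from outside, world axes, zero at the start; "ft_torque": the same for the moment, N m; "finger_gap": opening from 0.0 (shut) to 1.0 (fully open); "gripper_force": force on a finger pad.
Only numpy, scipy, OpenCV 4.12 (cv2) and the standard library are available. Lean on these libraries where they do the work, as an engineer would, in place of code of your own. Each camera call takes 0.05 s, during which the arm holds its last target. There are 200 camera calls.

## Task

On the bench of this radio test lab the square black chip tray leans on a sloped stand with its loose lid on the upper side. Pinch lid and base together, turn the closed tray over without letting it open, and set it back fully home on the same stand with the lid now on the lower side, so that the chips inside lie face down in the lid. Let go of it and leave the round wafer carrier on the other stand where it is.

Things in the scene. Friction and masses are not known exactly. Their poses are not given: they have to be found in the camera images.
- chip_tray: Base of the square black chip tray: open box 100 x 100 x 14 mm, 90 g. Origin: centre of its outer floor; z towards the lid. With the lid on it is a flush box 100 x 100 x 24 mm, no catch or hinge: only a pinch across the 24 mm holds both (100 mm is too wide to span). It starts home on stand_bed, lid on the upper side, axes parallel to the bed's, origin 50 mm up-slope of the stops.
- tray_lid: Loose lid of the chip tray: black slab 100 x 100 x 10 mm, 60 g, white paper label on its outer face; a 5 mm rim under it drops into the base with 2 mm play. Origin: centre of the face that sits on the base's walls, z outwards. When closed, it lies 14 mm along the base's z from the base's origin, axes agreeing.
- stand_bed: Fixed aluminium bed under the tray, sloped 50 deg from level, 98 mm wide, 48 mm up-slope: the tray's upper 52 mm juts out, free air behind. Origin: middle of lower edge, on the surface, 34 mm above table; z normal, up and out, 43-80 deg left of straight ahead; x down-slope. Stops at x 0-6, y +-30, 26 mm proud. Tray home, flat on bed and stops: x -100 to 0, y -50 to 50, z 0 to 24 mm.
- wafer_carrier: Bystander, not to be moved: round black wafer carrier, disc of 100 mm diameter and 22 mm thick, leaning on a second stand of the same make. Origin: centre of the face on that bed, z along its axis outwards.
There are look-alikes about, which are no part of the job. Leave any blue or brown look-alike of the chip_tray alone.

How it is judged:
At the end, for the whole second after the job is handed in: The closed chip tray rests, released and still, on its own stand with the lid on the lower side: flat on the bed within 10 degrees, against the stops within 12 mm, centred within 18 mm sideways, lid and base still closed (gap under 5 mm); the wafer carrier has not moved by more than 20 mm (angle between chip_tray's own z axis and vertical above 1.9 rad and angle between the z axis of chip_tray and the z axis of stand_bed, either way round below 0.17 rad and angle between the z axis of tray_lid and the z axis of chip_tray, either way round below 0.12 rad and x of chip_tray in the frame of stand_bed between -0.062 and -0.04 m and y of chip_tray in the frame of stand_bed between -0.018 and 0.018 m and z of chip_tray in the frame of stand_bed between 0.016 and 0.032 m and distance between chip_tray and tray_lid below 0.019 m and distance of wafer_carrier from where it was at the start of the episode below 0.02 m and linear speed of each of chip_tray, tray_lid below 0.02 m/s); the robot touches nothing.
It fails at once if the tray came open (lid more than about 7 mm off the base) (distance between chip_tray and tray_lid above 0.021 m).
It fails at once if the wafer carrier was disturbed (moved more than 20 mm) (distance of wafer_carrier from where it was at the start of the episode above 0.02 m).
It also fails if it takes over 48 s, if anything falls off the work surface, if the arm or the gripper's body presses on something with over 40 N, if the wrist force passes 120 N, or if a joint passes its speed limit or range.

## Working session

There is one attempt and no reset: what is moved stays moved. The work goes in short steps, Python scripts to look and compute and a tool call to move; the robot and the scene stay as the last step left them, time stands still between calls to the robot, and variables do not carry over. Pictures are saved under pics/ and viewed, at most 10 in all, crops included, and the job is handed in when it is done.

Besides the shell and the picture viewer there is one more tool, called after ">>>" by a JSON object that holds its "api" and its "payload". servo_tool: Moves the arm, as the interface text tells. Its arguments: {"type":"object","properties":{"commands":{"type":"array"},"force":{"type":"number"}},"required":["commands"]}

```bash
ls; mkdir -p pics
python3 - <<'E'
from station import manip
import cv2,numpy as np
s=manip.sense();print(s['t'],s['tcp_pos'],s['tool_rot'])
ims=[]
for n in ["scene","top","wrist"]:
    p=manip.snapshot(n);ims.append(p['img']);cv2.imwrite(f'pics/{n}0.png',p['img'][:,:,::-1])
    print(n,p['mtx'].tolist(),p['distortion'],np.round(p['world_to_cam'],4).tolist())
    for q in ["chip_tray","tray_lid","stand_bed","wafer_carrier"]:
        print(q,[(np.round(d['box']).tolist(),round(d['conf'],2)) for d in manip.look_for(p,q)])
a=np.hstack(ims[:2]);a=cv2.resize(a,(800,300));
E
```

```text
pics
0.0 [ 0.20703773 -0.58895798  0.23032344] [ 9.85769789e-01  1.68097467e-01 -5.48648421e-06 -1.07957219e-03]
scene [[492.7401317818763, 0.0, 285.3159656795149], [0.0, 492.7401317818763, 210.65344392938084], [0.0, 0.0, 1.0]] [-0.00136433  0.          0.          0.          0.        ] [[-0.8384, 0.5451, 0.0025, 0.3095], [-0.406, -0.6276, 0.6643, 0.1731], [0.3637, 0.5559, 0.7474, -1.4646], [0.0, 0.0, 0.0, 1.0]]
chip_tray [([333.0, 222.0, 53.0, 42.0], 0.96), ([268.0, 245.0, 24.0, 4.0], 0.56), ([348.0, 299.0, 72.0, 58.0], 0.55)]
tray_lid [([260.0, 245.0, 42.0, 46.0], 0.83)]
stand_bed []
wafer_carrier [([165.0, 138.0, 39.0, 38.0], 0.74)]
top [[527.25218281157, 0.0, 283.0450031157659], [0.0, 527.25218281157, 203.7221732642048], [0.0, 0.0, 1.0]] [-0.06821056  0.          0.          0.          0.        ] [[0.0098, -0.9998, 0.0174, 0.0674], [0.9914, 0.012, 0.1301, -0.4542], [-0.1303, 0.016, 0.9913, -1.165], [0.0, 0.0, 0.0, 1.0]]
chip_tray [([190.0, 251.0, 54.0, 54.0], 0.8), ([102.0, 207.0, 50.0, 47.0], 0.63), ([210.0, 156.0, 36.0, 41.0], 0.53)]
tray_lid [([191.0, 148.0, 44.0, 43.0], 0.68)]
stand_bed []
wafer_carrier [([391.0, 147.0, 49.0, 39.0], 0.96)]
wrist [[357.33798227629194, 0.0, 274.9534648280496], [0.0, 357.33798227629194, 209.0053495418201], [0.0, 0.0, 1.0]] [-0.0518066  0.         0.         0.         0.       ] [[0.3314, -0.9435, -0.0004, -0.6242], [0.9108, 0.32, -0.261, 0.0342], [0.2464, 0.0862, 0.9653, -0.3797], [0.0, 0.0, 0.0, 1.0]]
chip_tray []
tray_lid []
stand_bed []
wafer_carrier []
```

View pics/scene0.png

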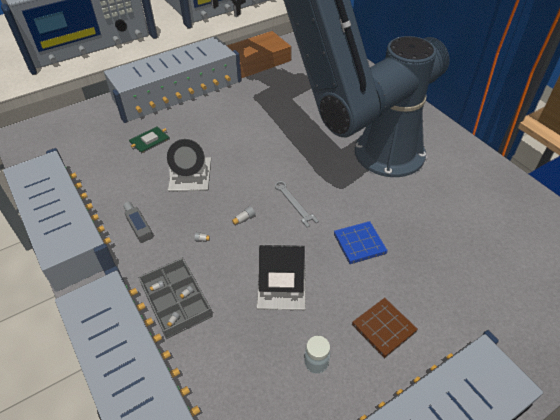

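View pics/top0.png

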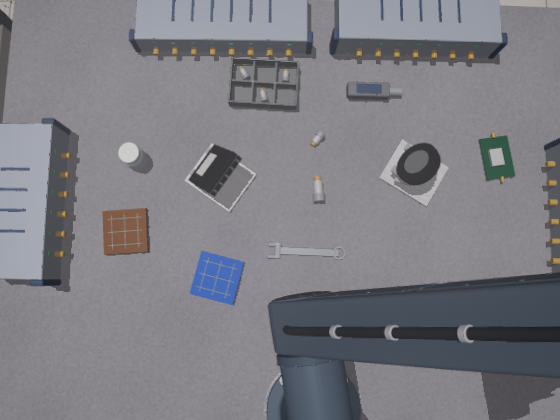

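The scene shows the black tray with its white label on a sloped stand at about (281,268), and in the top view at (213,170). The other candidates are the blue square at (360,242), the brown square at (385,327), and the round wafer carrier at (186,158). Only the black square with a paper label on a sloped stand fits the description. Next I'll confirm it in an enlarged crop and fit its pose.

```bash
cat > h.py <<'E'
import numpy as np,cv2
from scipy.spatial.transform import Rotation as R
def proj(cam,P):
    P=np.atleast_2d(P);c=P@cam['W'][:3,:3].T+cam['W'][:3,3]
    c=c*[1,-1,-1]
    return cv2.projectPoints(c.reshape(-1,1,3),np.zeros(3),np.zeros(3),cam['K'],cam['D'])[0].reshape(-1,2)
def cam(p): return dict(W=np.array(p['world_to_cam']),K=np.array(p['mtx']),D=np.array(p['distortion'],float))
S=np.radians(50)
def bed(x,y,a):
    z=np.array([np.sin(S)*np.cos(a),np.sin(S)*np.sin(a),np.cos(S)])
    xx=np.array([np.cos(S)*np.cos(a),np.cos(S)*np.sin(a),-np.sin(S)])
    return np.stack([xx,np.cross(z,xx),z],1),np.array([x,y,.034])
def pts(pose,L):
    r,t=bed(*pose); return np.asarray(L,float)@r.T+t
BOX=np.array([[x,y,z] for x in(-.1,0) for y in(-.05,.05) for z in(0,.024)])
E
python3 - <<'E'
import sys;sys.path.insert(0,'.')
from h import *
from station import manip
from scipy.optimize import minimize
cs={}
for n in ["scene","top"]:
    p=manip.snapshot(n); c=cam(p); 
    m=np.zeros((420,560),bool)
    c['img']=p['img'];x0,y0=((255,238) if n=='scene' else (180,138)); 
    g=p['img'].astype(int).max(2); sub=np.zeros_like(m); sub[y0:y0+75,x0:x0+75]=True
    dark=(g<55)&sub
    k,l,st,_=cv2.connectedComponentsWithStats(dark.astype(np.uint8)); i=1+np.argmax(st[1:,4]); m=(l==i)
    hull=np.zeros((420,560),np.uint8); cc=cv2.findContours(m.astype(np.uint8),0,1)[0]
    cv2.fillPoly(hull,[cv2.convexHull(np.vstack(cc))],1); c['m']=hull; cs[n]=c; print(n,st[i])
def mask(c,pose):
    o=np.zeros((420*4,560*4),np.uint8); q=cv2.convexHull(((proj(c,pts(pose,BOX))+.5)*4).astype(np.int32)); cv2.fillPoly(o,[q],1); return cv2.resize(o.astype(np.float32),(560,420),interpolation=cv2.INTER_AREA)
def cost(v): 
    return sum(np.abs(mask(c,(v[0]/10,v[1]/10,v[2]))-c['m']).sum() for c in cs.values())
best=min((minimize(cost,[4.8,2,a],method='Nelder-Mead',options=dict(initial_simplex=np.array([[4.8,2,a],[5.2,2,a],[4.8,2.4,a],[4.8,2,a+.2]]))) for a in np.radians([45,60,75])),key=lambda r:r.fun)
v=best.x;pose=(v[0]/10,v[1]/10,v[2]);print(pose,np.degrees(v[2]),best.fun,[c['m'].sum() for c in cs.values()])
out=[]
for n,(x0,y0) in dict(scene=(240,230),top=(170,130)).items():
    c=cs[n];i=cv2.resize(c['img'][y0:y0+90,x0:x0+80,::-1],None,fx=5,fy=5,interpolation=cv2.INTER_CUBIC)
    q=((proj(c,pts(pose,BOX))+.5-[x0,y0])*5).astype(int)
    for a in range(8):
        for b in range(a):
            if bin(a^b).count('1')==1: cv2.line(i,tuple(map(int,q[a])),tuple(map(int,q[b])),(0,255,0) if (a&b&1) else (0,0,255),1)
    out.append(i)
cv2.imwrite('pics/fit.png',np.hstack(out))
E
```

```text
scene [ 259  246   45   46 1524]Traceback (most recent call last):
  File "<stdin>", line 12, in <module>
    return _wrapfunc(a, 'argmax', axis=axis, out=out, **kwds)
    return bound(*args, **kwds)
ValueError: attempt to get argmax of an empty sequence
```

```bash
cat > fit.py <<'E'
import sys;sys.path.insert(0,'.')
from h import *
from station import manip
p=manip.snapshot("top")
g=p['img'].astype(int).max(2)
print(g[140:212:4,180:260:4])
s=cv2.resize(p['img'][130:220,170:270,::-1],None,fx=6,fy=6,interpolation=cv2.INTER_CUBIC)
cv2.imwrite('pics/topcrop.png',s)
E
python3 fit.py
```

```text
[[140 141 138 141 141 141 143 140 141 140 141 140 143 144 143 146 143 144
  145 142]
 [141 141 140 139 140 138 139 138 192 131 142 141 142 146 145 143 147 142
  143 142]
 [143 142 142 141 143 142 141 171  59  59  59  93 144 144 145 144 145 145
  145 142]
 [142 141 140 140 141 140 154  90  59  59  59  59  59  62 142 144 147 146
  145 147]
 [140 141 142 143 138 140 185 173 182 126  59  59  59  59  70 129 145 145
  143 146]
 [141 143 141 143 142 199 119 184 173  59  59  58  61  59  92  88 144 143
  144 145]
 [142 142 141 139 186  68 184 184  59  59  59  58  58  62  58 200 144 150
  145 143]
 [142 140 140 142 145 185 185  65  60  59  59  58  73 100 121 124 138 166
  146 145]
 [144 143 140 150 141 187 133  60  60  59  63  70  59 102 127 124 124 124
  196 144]
 [145 143 198  60  60  68  60  60  59  60  59  63  95 125 127 128 125 123
  158 123]
 [144 159 170  60  60  60  60  59  60  59  66  58 125 125 124 126 127 126
  125 145]
 [145 142 138 193  60  60  60  59  60  73  75 122 125 125 125 124 125 176
  148 144]
 [145 142 142 145 187  95  59  65  61  59  92 125 126 124 124 125 188 121
  147 144]
 [143 144 144 143 143 150 122  69  60  90 124 124 125 124 126 125 123 146
  145 144]
 [148 145 145 144 138 145 141 192 119 124 126 123 126 124 125 140 143 143
  144 146]
 [144 147 145 142 143 144 146 146 155 123 124 126 125 125 187 145 146 144
  145 146]
 [143 144 143 144 148 145 147 145 146 142 194 123 126 166 142 143 144 147
  145 148]
 [145 143 144 144 145 144 147 145 145 145 146 172 124 133 144 143 147 145
  147 143]]
```

View pics/topcrop.png

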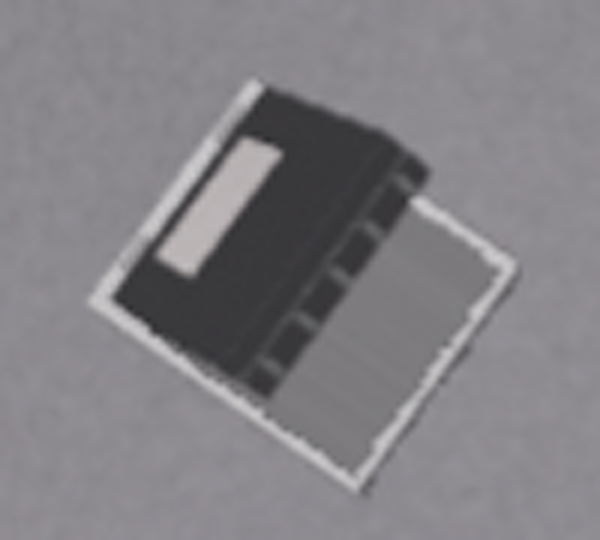

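The crop confirms a black square tray with its label towards the lower edge of the stand, in the top view at about (190–240, 144–196). It is neither blue nor brown. Now I'll fit the pose.

```bash
cat > fit.py <<'E'
import sys;sys.path.insert(0,'.')
from h import *
from station import manip
from scipy.optimize import minimize
cs={}
for n in ["scene","top"]:
    p=manip.snapshot(n); c=cam(p); 
    c['img']=p['img'];x0,y0=((255,238) if n=='scene' else (180,138)); 
    g=p['img'].astype(int).max(2); sub=np.zeros((420,560),bool); sub[y0:y0+75,x0:x0+75]=True
    dark=(g<(62 if n=='scene' else 95))&sub
    k,l,st,_=cv2.connectedComponentsWithStats(dark.astype(np.uint8)); i=1+np.argmax(st[1:,4]); m=(l==i)
    hull=np.zeros((420,560),np.uint8); cc=cv2.findContours(m.astype(np.uint8),0,1)[0]
    cv2.fillPoly(hull,[cv2.convexHull(np.vstack(cc))],1); c['m']=hull; cs[n]=c; print(n,st[i])
def mask(c,pose):
    o=np.zeros((420*4,560*4),np.uint8); q=cv2.convexHull(((proj(c,pts(pose,BOX))+.5)*4).astype(np.int32)); cv2.fillPoly(o,[q],1); return cv2.resize(o.astype(np.float32),(560,420),interpolation=cv2.INTER_AREA)
def cost(v,C=list(cs.values())): 
    return sum(np.abs(mask(c,(v[0]/10,v[1]/10,v[2]))-c['m']).sum() for c in C)
def fit(C): return min((minimize(cost,[5.2,2,a],args=(C,),method='Nelder-Mead',options=dict(initial_simplex=np.array([[5.2,2,a],[5.6,2,a],[5.2,2.4,a],[5.2,2,a+.2]]))) for a in np.radians([45,60,75])),key=lambda r:r.fun)
for C in ([cs['scene']],[cs['top']],list(cs.values())):
    b=fit(C);print(b.x,np.degrees(b.x[2]),b.fun,[c['m'].sum() for c in C])
v=b.x;pose=(v[0]/10,v[1]/10,v[2])
out=[]
for n,(x0,y0) in dict(scene=(240,230),top=(170,130)).items():
    c=cs[n];i=cv2.resize(c['img'][y0:y0+90,x0:x0+80,::-1],None,fx=5,fy=5,interpolation=cv2.INTER_CUBIC)
    q=((proj(c,pts(pose,BOX))+.5-[x0,y0])*5).astype(int)
    for a in range(8):
        for b in range(a):
            if bin(a^b).count('1')==1: cv2.line(i,tuple(map(int,q[a])),tuple(map(int,q[b])),(0,255,0) if (a&b&1) else (0,0,255),1)
    out.append(i)
cv2.imwrite('pics/fit.png',np.hstack(out))
E
python3 fit.py
```

```text
scene [ 259  246   45   46 1581]
top [ 189  145   52   51 1228]
[5.38670706 2.42214457 0.95903845] 54.94885579614557 103.875 [np.uint64(2050)]
[5.34316076 2.434385   0.97106818] 55.638108570015646 42.5 [np.uint64(1496)]
[5.36734782 2.41981774 0.97370538] 55.78920901269189 237.0 [np.uint64(2050), np.uint64(1496)]
```

View pics/fit.png

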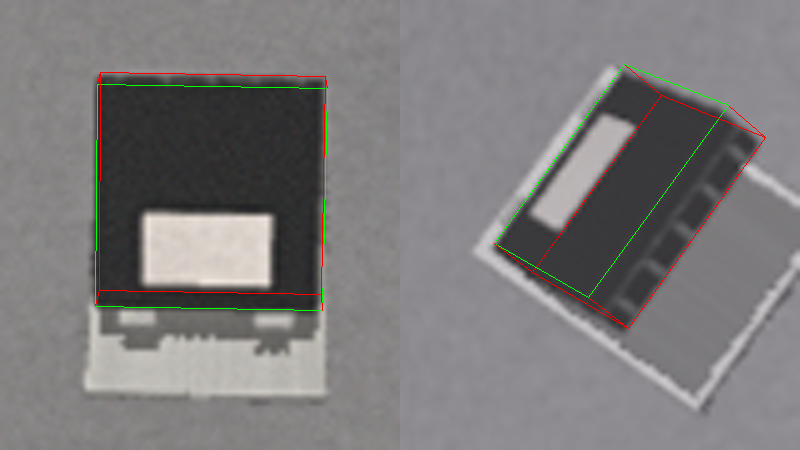

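```bash
cat >> h.py <<'E'
POSE=(0.5355,0.243,np.radians(55.6))
def T(r,p): M=np.eye(4);M[:3,:3]=r;M[:3,3]=p;return M
def now(s): return T(R.from_quat(s['tool_rot']).as_matrix(),s['tcp_pos'])
def tgt(x,y,z,flip=0,tilt=0):   # TCP in bed frame, mm
    r,t=bed(*POSE); B=np.stack([r[:,1],r[:,2],r[:,0]],1)
    if flip: B=B@np.diag([-1,-1,1])
    return T(B,r@(np.array([x,y,z])/1000)+t)
from scipy.linalg import logm,expm
def plan(A,B,N):
    D=np.linalg.inv(A)@B; L=np.real(logm(D))/N; d=expm(L)
    rv=R.from_matrix(d[:3,:3]).as_rotvec(); row=np.r_[d[:3,3]/.5,rv/(2*np.pi)]
    P=[(A@expm(L*k))[:3,3] for k in range(N+1)]
    print('N',N,'row',np.round(row,4).tolist(),'deg/row',round(np.degrees(np.linalg.norm(rv)),2),'mm/row',round(1000*np.linalg.norm(d[:3,3]),1))
    print('path',np.round(P[::max(1,N//4)],3).tolist(),'rmin',round(min(np.hypot(p[0],p[1]) for p in P),3))
E
python3 - <<'E'
import sys;sys.path.insert(0,'.')
from h import *
from station import manip
s=manip.sense();A=now(s)
G=tgt(-190,0,30);print(np.round(G,3).tolist())
V=A.copy();V[:3,3]=[.40,-.12,.30]
rz=R.from_rotvec([0,0,np.radians(60)]).as_matrix()
V2=V.copy();V2[:3,:3]=rz@V[:3,:3]
plan(A,V,24);plan(A,V2,24);plan(V2,G,24);plan(V,G,24);plan(A,G,36)
E
```

```text
[[-0.825, 0.433, 0.363, 0.479], [0.565, 0.632, 0.53, 0.161], [0.0, 0.643, -0.766, 0.199], [0.0, 0.0, 0.0, 1.0]]
N 24 row [0.0281, -0.0316, -0.0057, 0.0, 0.0, -0.0] deg/row 0.0 mm/row 21.3
path [[0.207, -0.59, 0.231], [0.255, -0.472, 0.249], [0.304, -0.355, 0.266], [0.352, -0.237, 0.283], [0.4, -0.12, 0.3]] rmin 0.416
N 24 row [0.0417, -0.0148, -0.0057, -0.0, 0.0, -0.0069] deg/row 2.5 mm/row 22.3
path [[0.207, -0.59, 0.231], [0.301, -0.496, 0.249], [0.367, -0.381, 0.266], [0.4, -0.253, 0.283], [0.4, -0.12, 0.3]] rmin 0.418
N 24 row [0.0193, 0.0116, 0.0146, -0.0041, 0.0027, -0.0073] deg/row 3.17 mm/row 13.4
path [[0.4, -0.12, 0.3], [0.441, -0.063, 0.261], [0.471, 0.005, 0.232], [0.485, 0.082, 0.212], [0.479, 0.161, 0.199]] rmin 0.418
N 24 row [0.0266, -0.0012, 0.0129, -0.0026, 0.0051, -0.0139] deg/row 5.41 mm/row 14.8
path [[0.4, -0.12, 0.3], [0.468, -0.075, 0.267], [0.51, -0.001, 0.244], [0.514, 0.084, 0.224], [0.479, 0.161, 0.199]] rmin 0.418
N 36 row [0.052, 0.0066, 0.0123, -0.0017, 0.0034, -0.0093] deg/row 3.6 mm/row 26.9
path [[0.207, -0.59, 0.231], [0.422, -0.489, 0.196], [0.56, -0.294, 0.194], [0.581, -0.055, 0.204], [0.479, 0.161, 0.199]] rmin 0.506
```

>>> {"api": "servo_tool", "payload": {"commands": [0.0417,-0.0148,-0.0057,0,0,-0.0069,1,0.0417,-0.0148,-0.0057,0,0,-0.0069,1,0.0417,-0.0148,-0.0057,0,0,-0.0069,1,0.0417,-0.0148,-0.0057,0,0,-0.0069,1,0.0417,-0.0148,-0.0057,0,0,-0.0069,1,0.0417,-0.0148,-0.0057,0,0,-0.0069,1,0.0417,-0.0148,-0.0057,0,0,-0.0069,1,0.0417,-0.0148,-0.0057,0,0,-0.0069,1,0.0417,-0.0148,-0.0057,0,0,-0.0069,1,0.0417,-0.0148,-0.0057,0,0,-0.0069,1,0.0417,-0.0148,-0.0057,0,0,-0.0069,1,0.0417,-0.0148,-0.0057,0,0,-0.0069,1], "force": 60}}

```text
t: 2.0
tcp_pos: [0.3673, -0.3803, 0.2657]
tool_rot: [0.909, 0.417, 0.0, 0.0]
force: [-0.0, 0.5, -0.2]
finger_gap: 1.001
gripper_force: 0.0
```

>>> {"api": "servo_tool", "payload": {"commands": [0.0417,-0.0148,-0.0057,0,0,-0.0069,1,0.0417,-0.0148,-0.0057,0,0,-0.0069,1,0.0417,-0.0148,-0.0057,0,0,-0.0069,1,0.0417,-0.0148,-0.0057,0,0,-0.0069,1,0.0417,-0.0148,-0.0057,0,0,-0.0069,1,0.0417,-0.0148,-0.0057,0,0,-0.0069,1,0.0417,-0.0148,-0.0057,0,0,-0.0069,1,0.0417,-0.0148,-0.0057,0,0,-0.0069,1,0.0417,-0.0148,-0.0057,0,0,-0.0069,1,0.0417,-0.0148,-0.0057,0,0,-0.0069,1,0.0417,-0.0148,-0.0057,0,0,-0.0069,1,0.0417,-0.0148,-0.0057,0,0,-0.0069,1]}}

```text
t: 3.0
tcp_pos: [0.4017, -0.12, 0.3]
tool_rot: [0.771, 0.637, 0.0, 0.0]
force: [-1.5, -0.2, 0.1]
finger_gap: 0.996
gripper_force: 0.0
```

```bash
cat > st.py <<'E'
import sys;sys.path.insert(0,'.')
from h import *
from station import manip
s=manip.sense();A=now(s);r,t=bed(*POSE)
print('t',round(s['t'],2),'q',np.round(s['q'],3),'tcp',np.round(s['tcp_pos'],4),'gap',s['finger_gap'],'grip',s['gripper_force'],'F',np.round(s['force'],1))
print('bed mm',np.round((A[:3,3]-t)@r*1000,1),'tool in bed',np.round(r.T@A[:3,:3],3).tolist())
E
cat > p1.py <<'E'
exec(open('st.py').read())
plan(A,tgt(-190,0,30),24)
E
python3 p1.py
```

```text
t 3.0 q [-0.558  0.151  1.823  0.     1.167 -0.368] tcp [ 0.4017 -0.12    0.3   ] gap 0.9964252176899889 grip 0.0 F [-1.5 -0.2  0.1]
bed mm [-444.9  -94.6 -116.4] tool in bed [[0.59, 0.256, 0.766], [0.399, -0.917, -0.001], [0.702, 0.306, -0.643]]
N 24 row [0.0194, 0.0114, 0.0146, -0.0041, 0.0027, -0.0074] deg/row 3.18 mm/row 13.4
path [[0.402, -0.12, 0.3], [0.443, -0.063, 0.261], [0.472, 0.006, 0.232], [0.485, 0.082, 0.213], [0.479, 0.161, 0.199]] rmin 0.419
```

>>> {"api": "servo_tool", "payload": {"commands": [0.0194,0.0114,0.0146,-0.0041,0.0027,-0.0074,1,0.0194,0.0114,0.0146,-0.0041,0.0027,-0.0074,1,0.0194,0.0114,0.0146,-0.0041,0.0027,-0.0074,1,0.0194,0.0114,0.0146,-0.0041,0.0027,-0.0074,1,0.0194,0.0114,0.0146,-0.0041,0.0027,-0.0074,1,0.0194,0.0114,0.0146,-0.0041,0.0027,-0.0074,1,0.0194,0.0114,0.0146,-0.0041,0.0027,-0.0074,1,0.0194,0.0114,0.0146,-0.0041,0.0027,-0.0074,1,0.0194,0.0114,0.0146,-0.0041,0.0027,-0.0074,1,0.0194,0.0114,0.0146,-0.0041,0.0027,-0.0074,1,0.0194,0.0114,0.0146,-0.0041,0.0027,-0.0074,1,0.0194,0.0114,0.0146,-0.0041,0.0027,-0.0074,1]}}

```text
t: 4.0
tcp_pos: [0.4725, 0.0051, 0.232]
tool_rot: [0.554, 0.812, 0.174, 0.054]
force: [-0.7, -0.2, -0.6]
finger_gap: 1.001
gripper_force: 0.0
```

```bash
sed -i 's/,24)/,12)/' p1.py; python3 p1.py
```

```text
t 4.0 q [-0.441  0.249  2.001  0.475  0.781 -1.138] tcp [0.4725 0.0051 0.232 ] gap 1.0012674503660275 grip 0.0 F [-0.7 -0.2 -0.6]
bed mm [-300.7  -82.4  -50.4] tool in bed [[0.269, 0.23, 0.935], [0.833, -0.543, -0.106], [0.483, 0.808, -0.337]]
N 12 row [0.0195, 0.0115, 0.0146, -0.0041, 0.0027, -0.0073] deg/row 3.17 mm/row 13.4
path [[0.473, 0.005, 0.232], [0.481, 0.043, 0.221], [0.485, 0.082, 0.212], [0.485, 0.122, 0.205], [0.479, 0.161, 0.199]] rmin 0.473
```

>>> {"api": "servo_tool", "payload": {"commands": [0.0195,0.0115,0.0146,-0.0041,0.0027,-0.0073,1,0.0195,0.0115,0.0146,-0.0041,0.0027,-0.0073,1,0.0195,0.0115,0.0146,-0.0041,0.0027,-0.0073,1,0.0195,0.0115,0.0146,-0.0041,0.0027,-0.0073,1,0.0195,0.0115,0.0146,-0.0041,0.0027,-0.0073,1,0.0195,0.0115,0.0146,-0.0041,0.0027,-0.0073,1,0.0195,0.0115,0.0146,-0.0041,0.0027,-0.0073,1,0.0195,0.0115,0.0146,-0.0041,0.0027,-0.0073,1,0.0195,0.0115,0.0146,-0.0041,0.0027,-0.0073,1,0.0195,0.0115,0.0146,-0.0041,0.0027,-0.0073,1,0.0195,0.0115,0.0146,-0.0041,0.0027,-0.0073,1,0.0195,0.0115,0.0146,-0.0041,0.0027,-0.0073,1]}}

```text
t: 5.0
tcp_pos: [0.4801, 0.1614, 0.1992]
tool_rot: [0.278, 0.897, 0.329, 0.101]
force: [-0.7, 0.3, -0.9]
finger_gap: 0.999
gripper_force: 0.0
```

```bash
cat >> p1.py <<'E'
plan(A,tgt(-120,0,12),8)
p=manip.snapshot("wrist");c=cam(p);i=p['img'][:,:,::-1].copy()
q=proj(c,pts(POSE,BOX))
for a in range(8):
    for b in range(a):
        if bin(a^b).count('1')==1: cv2.line(i,tuple(map(int,q[a])),tuple(map(int,q[b])),(0,255,0) if (a&b&1) else (0,0,255),1)
cv2.imwrite('pics/w1.png',i)
E
python3 p1.py
```

```text
t 5.0 q [-0.294  0.405  2.147  1.167  0.734 -2.226] tcp [0.4801 0.1614 0.1992] gap 0.9988519454057074 grip 0.0 F [-0.7  0.3 -0.9]
bed mm [-189.9   -0.3   30.6] tool in bed [[0.0, -0.004, 1.0], [1.0, -0.002, -0.0], [0.002, 1.0, 0.004]]
N 12 row [0.0001, -0.0001, -0.0, 0.0001, 0.0, -0.0] deg/row 0.02 mm/row 0.1
path [[0.48, 0.161, 0.199], [0.48, 0.161, 0.199], [0.48, 0.161, 0.199], [0.48, 0.161, 0.199], [0.479, 0.161, 0.199]] rmin 0.506
N 8 row [0.0001, -0.0047, 0.0175, 0.0001, 0.0, -0.0] deg/row 0.03 mm/row 9.0
path [[0.48, 0.161, 0.199], [0.484, 0.168, 0.183], [0.489, 0.174, 0.166], [0.493, 0.181, 0.15], [0.497, 0.187, 0.134]] rmin 0.506
```

View pics/w1.png

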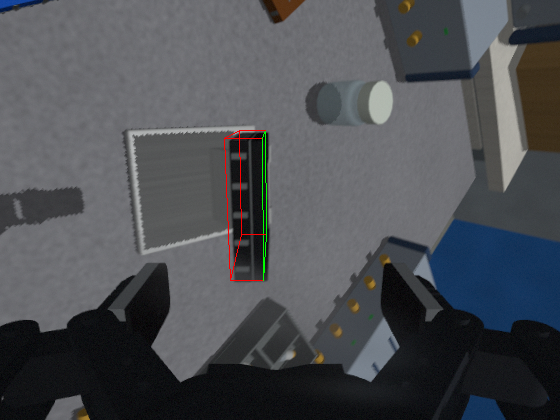

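The wrist view shows the model outline lying on the tray (columns 228–268, rows 132–281), so the pose is right. Next is the straddle approach.

>>> {"api": "servo_tool", "payload": {"commands": [0,-0.0044,0.0175,0.0001,0,0,1,0,-0.0044,0.0175,0.0001,0,0,1,0,-0.0044,0.0175,0.0001,0,0,1,0,-0.0044,0.0175,0.0001,0,0,1,0,-0.0044,0.0175,0.0001,0,0,1,0,-0.0044,0.0175,0.0001,0,0,1,0,-0.0044,0.0175,0.0001,0,0,1,0,-0.0044,0.0175,0.0001,0,0,1,0,0,0,0,0,0,1]}}

```text
t: 5.8
tcp_pos: [0.4978, 0.1871, 0.1332]
tool_rot: [0.28, 0.897, 0.326, 0.099]
force: [0.2, -0.1, -0.1]
finger_gap: 1.002
gripper_force: 0.0
```

```bash
sed -i '2d' p1.py;sed -i 's/^plan.*/plan(A,tgt(-62,0,12.5),8)/;s/w1.png/w2.png/' p1.py; python3 p1.py
```

```text
t 5.8 q [-0.21   0.581  2.147  1.426  0.642 -2.465] tcp [0.4978 0.1871 0.1332] gap 1.0018191023435732 grip 0.0 F [ 0.2 -0.1 -0.1]
bed mm [-119.3   -0.5   12.1] tool in bed [[-0.001, 0.003, 1.0], [1.0, -0.006, 0.001], [0.006, 1.0, -0.003]]
N 8 row [0.0001, 0.0001, 0.0143, -0.0001, -0.0, -0.0001] deg/row 0.05 mm/row 7.2
path [[0.498, 0.187, 0.133], [0.503, 0.195, 0.122], [0.508, 0.203, 0.111], [0.513, 0.21, 0.1], [0.518, 0.218, 0.09]] rmin 0.532
```

View pics/w2.png

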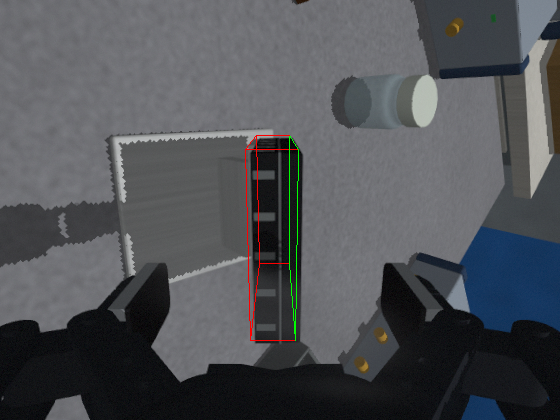

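The tray sits at columns 250–301, about 4 px (≈2 mm) to the lid side of the model. I'll aim for z≈13.5 mm and descend.

>>> {"api": "servo_tool", "payload": {"commands": [0,0.0004,0.0143,-0.0001,0,-0.0001,1,0,0.0004,0.0143,-0.0001,0,-0.0001,1,0,0.0004,0.0143,-0.0001,0,-0.0001,1,0,0.0004,0.0143,-0.0001,0,-0.0001,1,0,0.0004,0.0143,-0.0001,0,-0.0001,1,0,0.0004,0.0143,-0.0001,0,-0.0001,1,0,0.0004,0.0143,-0.0001,0,-0.0001,1,0,0.0004,0.0143,-0.0001,0,-0.0001,1,0,0,0,0,0,0,1]}}

```text
t: 6.6
tcp_pos: [0.519, 0.2192, 0.0902]
tool_rot: [0.277, 0.897, 0.328, 0.101]
force: [0.4, 0.1, 0.1]
finger_gap: 0.999
gripper_force: 0.0
```

```bash
python3 st.py
```

```text
t 6.6 q [-0.123  0.699  2.104  1.613  0.611 -2.599] tcp [0.519  0.2192 0.0902] gap 0.9988055960693355 grip 0.0 F [0.4 0.1 0.1]
bed mm [-61.7   0.2  13.9] tool in bed [[-0.002, -0.002, 1.0], [1.0, 0.0, 0.002], [-0.0, 1.0, 0.002]]
```

>>> {"api": "servo_tool", "payload": {"commands": [0,0,0,0,0,0,-1,0,0,0,0,0,0,-1,0,0,0,0,0,0,-1,0,0,0,0,0,0,-1,0,0,0,0,0,0,-1,0,0,0,0,0,0,-1,0,0,0,0,0,0,-1,0,0,0,0,0,0,-1,0,0,0,0,0,0,-1,0,0,0,0,0,0,-1], "force": 25}}

```text
t: 7.43
tcp_pos: [0.5186, 0.218, 0.0913]
tool_rot: [0.278, 0.897, 0.328, 0.101]
force: [-3.4, -5.4, 2.2]
finger_gap: 0.277
gripper_force: 26.1
```

```bash
python3 st.py; python3 -c "
exec(open('st.py').read());print(r.T@s['force'])"
```

```text
t 7.43 q [-0.125  0.696  2.106  1.612  0.61  -2.599] tcp [0.5186 0.218  0.0913] gap 0.2768733828516543 grip 26.142760813236237 F [-3.4 -5.4  2.2]
bed mm [-63.2  -0.2  13.7] tool in bed [[0.0, -0.002, 1.0], [1.0, -0.0, -0.0], [0.0, 1.0, 0.002]]
t 7.43 q [-0.125  0.696  2.106  1.612  0.61  -2.599] tcp [0.5186 0.218  0.0913] gap 0.2768733828516543 grip 26.142760813236237 F [-3.4 -5.4  2.2]
bed mm [-63.2  -0.2  13.7] tool in bed [[0.0, -0.002, 1.0], [1.0, -0.0, -0.0], [0.0, 1.0, 0.002]]
[-5.73707943 -0.26697791 -3.48543834]
```

>>> {"api": "servo_tool", "payload": {"commands": [0,0,0,0,0,0,-1,0,0,0,0,0,0,-1,0,0,0,0,0,0,-1,0,0.002,-0.004,0,0,0,-1,0,0.004,-0.008,0,0,0,-1,0,0.004,-0.01,0,0,0,-1,0,0.004,-0.014,0,0,0,-1,0,0.004,-0.014,0,0,0,-1], "force": 70}}

```text
t: 8.1
tcp_pos: [0.5135, 0.211, 0.1167]
tool_rot: [0.277, 0.897, 0.328, 0.101]
force: [0.3, -0.3, -1.1]
finger_gap: 0.268
gripper_force: 68.5
```

```bash
python3 st.py
python3 - <<'E'
import sys;sys.path.insert(0,'.')
from h import *
from station import manip
o=[]
for n,(x0,y0) in dict(scene=(230,210),top=(160,120)).items():
    p=manip.snapshot(n); o.append(cv2.resize(p['img'][y0:y0+100,x0:x0+100,::-1],None,fx=4,fy=4,interpolation=cv2.INTER_CUBIC))
cv2.imwrite('pics/l1.png',np.hstack(o))
E
```

```text
t 8.1 q [-0.145  0.632  2.112  1.51   0.62  -2.499] tcp [0.5135 0.211  0.1167] gap 0.26760349636878067 grip 68.4588074684143 F [ 0.3 -0.3 -1.1]
bed mm [-88.3   0.1  23.4] tool in bed [[-0.001, -0.003, 1.0], [1.0, 0.001, 0.001], [-0.001, 1.0, 0.003]]
```

View pics/l1.png

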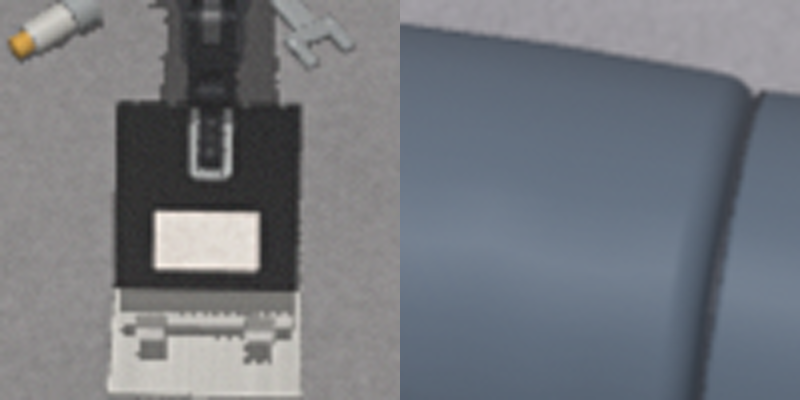

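The tray is lifted with lid and base together: the label is visible and the stops are bare below it. I'll lift further, then flip it about the tool axis.

>>> {"api": "servo_tool", "payload": {"commands": [0,0.002,-0.0145,0,0,0,-1,0,0.002,-0.0145,0,0,0,-1,0,0.002,-0.0145,0,0,0,-1,0,0.002,-0.0145,0,0,0,-1,0,0.002,-0.0145,0,0,0,-1,0,0.002,-0.0145,0,0,0,-1,0,0.002,-0.0145,0,0,0,-1,0,0.002,-0.0145,0,0,0,-1,0,0.002,-0.0145,0,0,0,-1,0,0.002,-0.0145,0,0,0,-1,0,0.002,-0.0145,0,0,0,-1,0,0.002,-0.0145,0,0,0,-1]}}

```text
t: 9.2
tcp_pos: [0.4868, 0.1722, 0.1907]
tool_rot: [0.277, 0.897, 0.328, 0.101]
force: [-0.0, -0.0, -1.0]
finger_gap: 0.268
gripper_force: 68.6
```

>>> {"api": "servo_tool", "payload": {"commands": [0,0,0,0,0,0.005,-1,0,0,0,0,0,0.01,-1,0,0,0,0,0,0.0135,-1,0,0,0,0,0,0.0135,-1,0,0,0,0,0,0.0135,-1,0,0,0,0,0,0.0135,-1,0,0,0,0,0,0.0135,-1,0,0,0,0,0,0.0135,-1,0,0,0,0,0,0.0135,-1,0,0,0,0,0,0.0135,-1,0,0,0,0,0,0.0135,-1,0,0,0,0,0,0.0135,-1]}}

```text
t: 10.2
tcp_pos: [0.487, 0.1722, 0.1905]
tool_rot: [0.656, 0.672, 0.338, -0.059]
force: [-0.4, 0.4, -2.8]
finger_gap: 0.275
gripper_force: 68.4
```

```bash
cat > p2.py <<'E'
exec(open('st.py').read())
plan(A,tgt(-177,0,36,1),24)
E
python3 p2.py
```

```text
t 10.2 q [-0.26   0.432  2.136  1.203  0.71  -1.292] tcp [0.487  0.1722 0.1905] gap 0.2748797318259029 grip 68.42683911323547 F [-0.4  0.4 -2.8]
bed mm [-1.75e+02  1.00e-01  3.49e+01] tool in bed [[-0.003, -0.001, 1.0], [0.585, -0.811, 0.001], [0.811, 0.585, 0.003]]
N 24 row [0.0001, -0.0, -0.0002, -0.0, -0.0, 0.0146] deg/row 5.24 mm/row 0.1
path [[0.487, 0.172, 0.191], [0.487, 0.172, 0.191], [0.487, 0.172, 0.192], [0.487, 0.172, 0.192], [0.487, 0.172, 0.193]] rmin 0.516
```

>>> {"api": "servo_tool", "payload": {"commands": [0,0,0,0,0,0.0146,-1,0,0,0,0,0,0.0146,-1,0,0,0,0,0,0.0146,-1,0,0,0,0,0,0.0146,-1,0,0,0,0,0,0.0146,-1,0,0,0,0,0,0.0146,-1,0,0,0,0,0,0.0146,-1,0,0,0,0,0,0.0146,-1,0,0,0,0,0,0.0146,-1,0,0,0,0,0,0.0146,-1,0,0,0,0,0,0.0146,-1,0,0,0,0,0,0.0146,-1]}}

```text
t: 11.2
tcp_pos: [0.487, 0.1722, 0.1905]
tool_rot: [0.911, 0.23, 0.257, -0.228]
force: [0.5, -0.0, -2.6]
finger_gap: 0.271
gripper_force: 68.5
```

>>> {"api": "servo_tool", "payload": {"commands": [0,0,0,0,0,0.0146,-1,0,0,0,0,0,0.0146,-1,0,0,0,0,0,0.0146,-1,0,0,0,0,0,0.0146,-1,0,0,0,0,0,0.0146,-1,0,0,0,0,0,0.0146,-1,0,0,0,0,0,0.0146,-1,0,0,0,0,0,0.0146,-1,0,0,0,0,0,0.0146,-1,0,0,0,0,0,0.0146,-1,0,0,0,0,0,0.0135,-1,0,0,0,0,0,0.004,-1]}}

```text
t: 12.2
tcp_pos: [0.4869, 0.1723, 0.1905]
tool_rot: [0.906, -0.247, 0.112, -0.324]
force: [-0.1, -0.6, -2.6]
finger_gap: 0.27
gripper_force: 68.5
```

```bash
cat > p2.py <<'E'
exec(open('st.py').read())
plan(A,tgt(-85,0,32,1),12)
o=[]
for n,(x0,y0,w,h) in dict(scene=(230,210,100,100),wrist=(0,0,560,420)).items():
    p=manip.snapshot(n); im=p['img'][:,:,::-1].copy()
    if n=='scene' or 1:
        c=cam(p); C=tgt(-177,0,36,1); # predicted tray box from tool
        M=A@np.linalg.inv(tgt(-63.2,0,13.7)); r0,t0=bed(*POSE)
        Q=(BOX-[0,0,.0])@r0.T+t0; Q=Q+ (0.0017)*r0[:,2]; Q=Q@M[:3,:3].T+M[:3,3]
        q=proj(c,Q)
        for a in range(8):
            for b in range(a):
                if bin(a^b).count('1')==1: cv2.line(im,tuple(map(int,q[a])),tuple(map(int,q[b])),(0,255,0) if (a&b&1) else (0,0,255),1)
    k=400/w; o.append(cv2.resize(im[y0:y0+h,x0:x0+w],(400,int(h*k)),interpolation=cv2.INTER_CUBIC))
H=max(i.shape[0] for i in o); o=[cv2.copyMakeBorder(i,0,H-i.shape[0],0,0,0) for i in o]
cv2.imwrite('pics/f1.png',np.hstack(o))
E
python3 p2.py
```

```text
t 12.2 q [-0.26   0.432  2.136  1.203  0.71   0.835] tcp [0.4869 0.1723 0.1905] gap 0.2697540040354213 grip 68.49972009658813 F [-0.1 -0.6 -2.6]
bed mm [-1.75e+02  1.00e-01  3.49e+01] tool in bed [[0.001, 0.003, 1.0], [-0.998, -0.068, 0.001], [0.068, -0.998, 0.003]]
N 12 row [0.0, 0.0005, 0.015, -0.0, 0.0, 0.0009] deg/row 0.33 mm/row 7.5
path [[0.487, 0.172, 0.191], [0.495, 0.184, 0.173], [0.503, 0.195, 0.155], [0.511, 0.207, 0.137], [0.518, 0.218, 0.12]] rmin 0.517
```

View pics/f1.png

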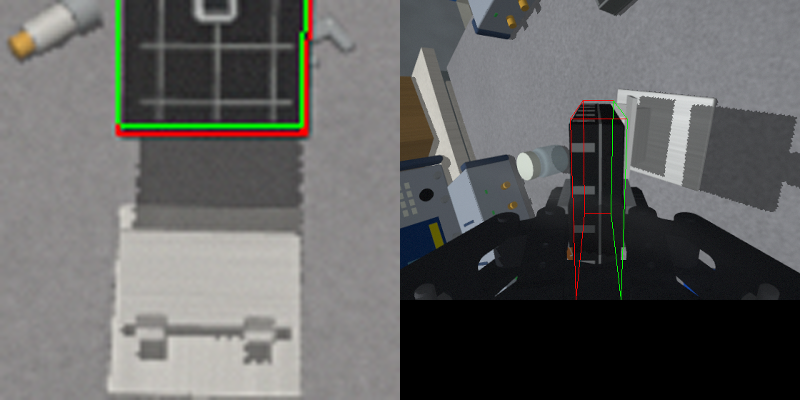

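The tray is turned over with the grid face of the base up. It is still closed and lies where predicted. Now I'll lower it.

```bash
cat > p3.py <<'E'
exec(open('st.py').read())
plan(A,tgt(-90,-.2,26,1),12)
E
python3 p3.py
```

```text
t 12.3 q [-0.26   0.432  2.136  1.204  0.71   0.832] tcp [0.487  0.1722 0.1905] gap 0.2712752968608169 grip 68.49983811378479 F [ 0.2  0.6 -2.1]
bed mm [-175.     0.    34.9] tool in bed [[0.001, 0.003, 1.0], [-0.997, -0.072, 0.001], [0.072, -0.997, 0.003]]
N 12 row [-0.0, 0.0015, 0.0142, -0.0, 0.0, 0.001] deg/row 0.34 mm/row 7.1
path [[0.487, 0.172, 0.191], [0.494, 0.182, 0.173], [0.501, 0.192, 0.155], [0.507, 0.202, 0.137], [0.514, 0.212, 0.12]] rmin 0.517
```

>>> {"api": "servo_tool", "payload": {"commands": [0,0.0015,0.0142,0,0,0.001,-1,0,0.0015,0.0142,0,0,0.001,-1,0,0.0015,0.0142,0,0,0.001,-1,0,0.0015,0.0142,0,0,0.001,-1,0,0.0015,0.0142,0,0,0.001,-1,0,0.0015,0.0142,0,0,0.001,-1,0,0.0015,0.0142,0,0,0.001,-1,0,0.0015,0.0142,0,0,0.001,-1,0,0.0015,0.0142,0,0,0.001,-1,0,0.0015,0.0142,0,0,0.001,-1,0,0.0015,0.0142,0,0,0.001,-1,0,0,0,0,0,0.0005,-1]}}

```text
t: 13.3
tcp_pos: [0.5123, 0.2088, 0.1243]
tool_rot: [0.897, -0.278, 0.1, -0.328]
force: [-0.4, -0.1, -2.2]
finger_gap: 0.268
gripper_force: 68.6
```

```bash
sed -i 's/^plan.*/plan(A,tgt(-67,-.2,18,1),8)/' p3.py; python3 p3.py
```

```text
t 13.3 q [-0.151  0.612  2.112  1.476  0.623  0.681] tcp [0.5123 0.2088 0.1243] gap 0.2678505094004545 grip 68.55151534080505 F [-0.4 -0.1 -2.2]
bed mm [-95.7  -0.2  26.4] tool in bed [[0.001, 0.002, 1.0], [-1.0, 0.002, 0.001], [-0.002, -1.0, 0.002]]
N 8 row [0.0, 0.0021, 0.0072, -0.0, 0.0, -0.0] deg/row 0.02 mm/row 3.7
path [[0.512, 0.209, 0.124], [0.514, 0.211, 0.117], [0.516, 0.214, 0.111], [0.517, 0.216, 0.104], [0.519, 0.219, 0.097]] rmin 0.553
```

>>> {"api": "servo_tool", "payload": {"commands": [0,0.0021,0.0072,0,0,0,-1,0,0.0021,0.0072,0,0,0,-1,0,0.0021,0.0072,0,0,0,-1,0,0.0021,0.0072,0,0,0,-1,0,0.0021,0.0072,0,0,0,-1,0,0.0021,0.0072,0,0,0,-1,0,0.0021,0.0072,0,0,0,-1,0,0.0021,0.0072,0,0,0,-1,0,0,0,0,0,0,-1]}}

```text
t: 14.05
tcp_pos: [0.5191, 0.2185, 0.0973]
tool_rot: [0.897, -0.278, 0.101, -0.328]
force: [0.4, -0.7, -1.6]
finger_gap: 0.268
gripper_force: 68.6
```

```bash
sed -i 's/^plan.*/plan(A,tgt(-63.2,-.2,14,1),6);print(r.T@s["force"])/' p3.py; python3 p3.py
```

```text
t 14.05 q [-0.124  0.681  2.103  1.585  0.611  0.577] tcp [0.5191 0.2185 0.0973] gap 0.2678363535509182 grip 68.55172276496887 F [ 0.4 -0.7 -1.6]
bed mm [-67.4  -0.3  18.1] tool in bed [[0.001, 0.002, 1.0], [-1.0, 0.001, 0.001], [-0.001, -1.0, 0.002]]
N 6 row [-0.0, 0.0014, 0.0014, -0.0001, 0.0, -0.0] deg/row 0.03 mm/row 1.0
path [[0.519, 0.219, 0.097], [0.519, 0.218, 0.096], [0.519, 0.218, 0.095], [0.519, 0.218, 0.094], [0.519, 0.218, 0.093], [0.519, 0.218, 0.092], [0.519, 0.218, 0.091]] rmin 0.563
[ 0.96085463 -0.72434292 -1.31380265]
```

>>> {"api": "servo_tool", "payload": {"commands": [0,0.002,0,0,0,0,-1,0,0.002,0,0,0,0,-1,0,0.002,0.001,0,0,0,-1,0,0.002,0.002,0,0,0,-1,0,0,0.002,0,0,0,-1,0,0,0.002,0,0,0,-1,0,0,0.001,0,0,0,-1,0,0,0,0,0,0,-1]}}

```text
t: 14.72
tcp_pos: [0.5189, 0.218, 0.0923]
tool_rot: [0.897, -0.278, 0.101, -0.328]
force: [0.3, 0.5, -1.3]
finger_gap: 0.269
gripper_force: 68.6
```

```bash
python3 p3.py
```

```text
t 14.72 q [-0.125  0.694  2.105  1.607  0.612  0.549] tcp [0.5189 0.218  0.0923] gap 0.2690299744543513 grip 68.55244159698486 F [ 0.3  0.5 -1.3]
bed mm [-63.9  -0.4  14.5] tool in bed [[0.0, 0.003, 1.0], [-1.0, 0.001, 0.0], [-0.001, -1.0, 0.003]]
N 6 row [-0.0001, 0.0002, 0.0002, -0.0001, 0.0, -0.0] deg/row 0.03 mm/row 0.2
path [[0.519, 0.218, 0.092], [0.519, 0.218, 0.092], [0.519, 0.218, 0.092], [0.519, 0.218, 0.092], [0.519, 0.218, 0.092], [0.519, 0.218, 0.092], [0.519, 0.218, 0.091]] rmin 0.563
[ 1.40601201  0.02832428 -0.34783454]
```

>>> {"api": "servo_tool", "payload": {"commands": [0,0.001,0.001,0,0,0,-1,0,0.001,0.001,0,0,0,-1,0,0,0,0,0,0,-1]}}

```text
t: 14.97
tcp_pos: [0.5189, 0.2179, 0.0916]
tool_rot: [0.897, -0.278, 0.102, -0.329]
force: [-0.9, -1.9, 3.6]
finger_gap: 0.271
gripper_force: 69.4
```

```bash
python3 p3.py
```

```text
t 14.97 q [-0.126  0.696  2.106  1.612  0.613  0.542] tcp [0.5189 0.2179 0.0916] gap 0.2711841963628545 grip 69.35086369514465 F [-0.9 -1.9  3.6]
bed mm [-63.4  -0.5  13.9] tool in bed [[0.0, 0.004, 1.0], [-1.0, 0.001, 0.0], [-0.001, -1.0, 0.004]]
N 6 row [-0.0001, -0.0, 0.0001, -0.0001, 0.0, -0.0] deg/row 0.04 mm/row 0.1
path [[0.519, 0.218, 0.092], [0.519, 0.218, 0.092], [0.519, 0.218, 0.092], [0.519, 0.218, 0.091], [0.519, 0.218, 0.091], [0.519, 0.218, 0.091], [0.519, 0.218, 0.091]] rmin 0.563
[-4.12244761 -0.32102365  0.69581216]
```

>>> {"api": "servo_tool", "payload": {"commands": [0,0.001,0,0,0,0,-1,0,0.001,0,0,0,0,-1,0,0,0,0,0,0,-1]}}

```text
t: 15.22
tcp_pos: [0.5188, 0.2177, 0.0914]
tool_rot: [0.897, -0.278, 0.102, -0.33]
force: [-1.5, -1.2, 6.1]
finger_gap: 0.269
gripper_force: 69.4
```

```bash
python3 p3.py
```

```text
t 15.22 q [-0.128  0.697  2.107  1.615  0.615  0.537] tcp [0.5188 0.2177 0.0914] gap 0.2690143432398846 grip 69.41423535346985 F [-1.5 -1.2  6.1]
bed mm [-63.4  -0.5  13.7] tool in bed [[0.0, 0.006, 1.0], [-1.0, 0.001, 0.0], [-0.001, -1.0, 0.006]]
N 6 row [-0.0001, -0.0001, 0.0001, -0.0002, 0.0, -0.0] deg/row 0.06 mm/row 0.1
path [[0.519, 0.218, 0.091], [0.519, 0.218, 0.091], [0.519, 0.218, 0.091], [0.519, 0.218, 0.091], [0.519, 0.218, 0.091], [0.519, 0.218, 0.091], [0.519, 0.218, 0.091]] rmin 0.563
[-5.84769534  0.58849071  2.44921391]
```

>>> {"api": "servo_tool", "payload": {"commands": [0,0,0,0,0,0,-1,0,0,0,0,0,0,-1,0,0,0,0,0,0,-1,0,0,0,0,0,0,-0.42,0,0,0,0,0,0,-0.38,0,0,0,0,0,0,-0.3,0,0,0,0,0,0,-0.2,0,0,0,0,0,0,0,0,0,0,0,0,0,0.2,0,0,0,0,0,0,0.2], "force": 20}}

```text
t: 16.05
tcp_pos: [0.5183, 0.2173, 0.0902]
tool_rot: [0.897, -0.278, 0.101, -0.328]
force: [-0.0, 0.4, -0.2]
finger_gap: 0.6
gripper_force: 0.0
```

```bash
cat > p4.py <<'E'
exec(open('st.py').read())
o=[]
for n,(x0,y0,w,h) in dict(scene=(230,210,100,100),wrist=(0,0,560,420)).items():
    p=manip.snapshot(n); im=p['img'][:,:,::-1].copy()
    c=cam(p); q=proj(c,pts(POSE,BOX))
    for a in range(8):
        for b in range(a):
            if bin(a^b).count('1')==1: cv2.line(im,tuple(map(int,q[a])),tuple(map(int,q[b])),(0,255,0) if (a&b&1) else (0,0,255),1)
    k=400/w; o.append(cv2.resize(im[y0:y0+h,x0:x0+w],(400,int(h*k)),interpolation=cv2.INTER_CUBIC))
H=max(i.shape[0] for i in o); o=[cv2.copyMakeBorder(i,0,H-i.shape[0],0,0,0) for i in o]
cv2.imwrite('pics/r1.png',np.hstack(o))
E
python3 p4.py
```

```text
t 16.05 q [-0.127  0.699  2.107  1.615  0.612  0.537] tcp [0.5183 0.2173 0.0902] gap 0.599854421523022 grip 0.0 F [-0.   0.4 -0.2]
bed mm [-63.   -0.4  12.4] tool in bed [[0.001, 0.003, 1.0], [-1.0, 0.001, 0.001], [-0.001, -1.0, 0.003]]
```

View pics/r1.png

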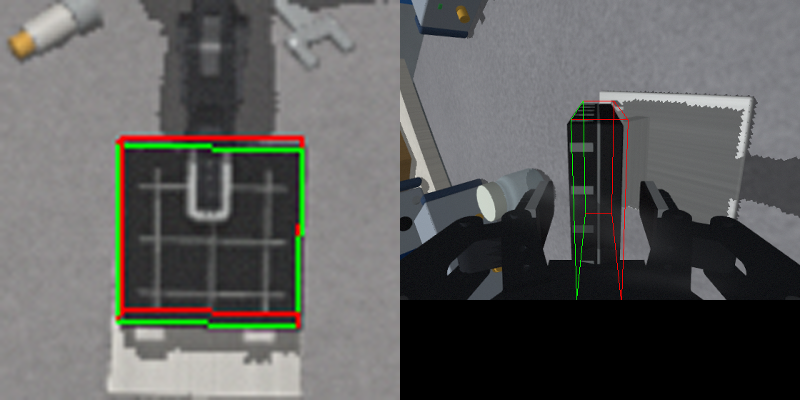

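The released tray lies on the home outline: grid face up, against the stops, seam closed. I'll withdraw.

>>> {"api": "servo_tool", "payload": {"commands": [0,0,-0.006,0,0,0,0.6,0,0,-0.012,0,0,0,0.6,0,0,-0.018,0,0,0,0.6,0,0,-0.02,0,0,0,0.6,0,0,-0.02,0,0,0,0.6,0,0,-0.02,0,0,0,0.6,0,0,-0.02,0,0,0,0.6,0,0,-0.02,0,0,0,0.6,0,0,-0.02,0,0,0,0.6,0,0,-0.02,0,0,0,0.6,0,0,-0.02,0,0,0,0.6,0,0,0,0,0,0,0.6]}}

```text
t: 17.15
tcp_pos: [0.4824, 0.1643, 0.1665]
tool_rot: [0.897, -0.278, 0.102, -0.328]
force: [0.6, 0.9, 0.2]
finger_gap: 0.801
gripper_force: 0.0
```

```bash
sed -i 's/r1.png/r2.png/' p4.py; python3 p4.py
```

```text
t 17.15 q [-0.284  0.49   2.17   1.293  0.691  0.761] tcp [0.4824 0.1643 0.1665] gap 0.8005208203997783 grip 0.0 F [0.6 0.9 0.2]
bed mm [-162.5   -0.7   12.4] tool in bed [[-0.002, 0.003, 1.0], [-1.0, 0.001, -0.002], [-0.001, -1.0, 0.003]]
```

View pics/r2.png

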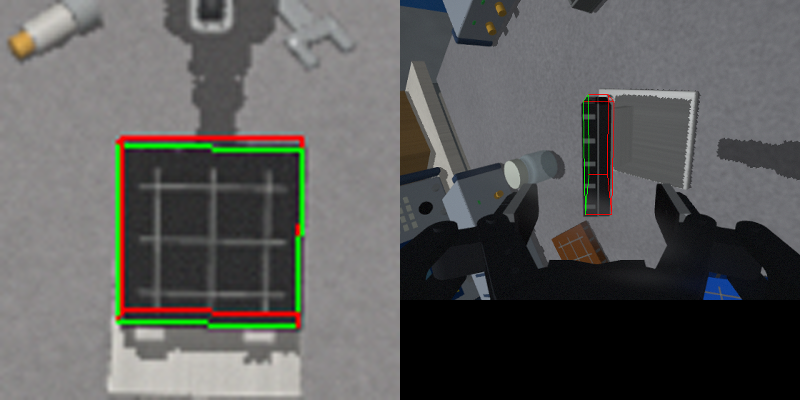

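The gripper is well clear. The tray rests at home on its stand with the base up, exactly on the outline, so I'll hand it in.

```bash
python3 -c "
from station import manip
print(manip.sign_off())"
```

```text
the job is handed in; nothing more can be done
None
```

The closed chip tray is turned over, set home on its own stand with the lid on the lower side, and released; I never went near the wafer carrier, and the job was handed in at about 17 s (no verdict came back).

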